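# Candle the doubtful egg

### The job

Check the doubtful egg, the one standing apart from the other two in the wooden rack, on the bench egg candler: switch the lamp on with its round power key, then choose the strong light for brown shells with the large oblong key (not the small square one between them), pressing each key right down and letting it come up again. Then lift that egg out of the rack and hold it in the air in front of the lamp, its lower, blunt end facing the rubber mouth squarely, centred and about 15 mm off it without touching it. Finish while still holding it there, motionless, and leave the other eggs in their places and the timer and spice jar undisturbed.

Things in the scene. Friction and masses are not known exactly. Their poses are not given: they have to be found in the camera images.
- lone_egg: the doubtful egg: brown, 42 mm thick, 56 mm long, 58 g, standing blunt end down in a hole of the rack, two holes from the other two eggs. Origin: the tip of its lower, blunt end; z runs along the egg to the pointed end. Thickest, with its mass centre, 27 mm above the origin, which is 14 mm above the rack's plank. Round about z: may be grasped from any side
- egg_rack: loose pale wooden egg rack, 118 x 178 mm, plank top 36 mm above the worktop, 0.6 kg; six 36 mm holes in two rows of three, 58 mm apart. Origin: centre of its underside; x across the rows, y along them, z up. The doubtful egg stands at (-29, +58) mm, the others at (-29, -58) and (+29, -58); the other holes are empty
- egg_b: one of the two other brown eggs in the rack, 42 x 56 mm, to be left standing. Origin: its lower end
- egg_c: the other of the two, 42 x 56 mm, to be left standing. Origin: its lower end
- candler: bench egg candler, fixed: low white base 180 x 140 mm, top 38 mm above the worktop, with a key panel along its front and a white lamp barrel (60 mm thick, ending in a 47 mm rubber mouth) that leans 27 degrees from upright towards the front. Origin: centre of its underside; -x is its front, where the worker stands, z up
- lamp_mouth (a point): centre of the mouth of the lamp's rubber rim (47 mm across outside, 40 mm inside), 98 mm above the worktop; its z axis points straight out of the lamp, up and towards the front, 27 degrees from vertical; its y axis is the candler's y (level, sideways)
- view_point (a point): the point 15 mm straight out from lamp_mouth along its z axis: where the egg's blunt end (its origin) belongs, with the egg's z axis along lamp_mouth's z axis
- power_key (a joint): the round power key, 24 mm across, on the panel's left seen from the front (candler y = +42 mm, x = -58 mm). Value: how far it is pressed straight down, 0 to 0.005 m; the spring takes 1.8 N to start and 4.1 N to bottom
- power_key_top (a point): centre of the power key's top face, 48.5 mm above the worktop when up
- white_key (a joint): the small square key (14 mm) in the middle, for white shells: not to be pressed. Value as above
- white_key_top (a point): centre of its top face, 48.5 mm above the worktop when up
- brown_key (a joint): the large oblong key (30 x 16 mm, long side front to back) on the right seen from the front (candler y = -42 mm), strong light for brown shells. Value and spring as for the power key
- brown_key_top (a point): centre of the brown-shell key's top face, 48.5 mm above the worktop when up
- kitchen_timer: loose round wind-up kitchen timer, 69 mm across, 43 mm tall, at the right-hand end of the work; to be left alone. Origin: centre of its underside
- spice_jar: loose spice jar with a dark cap, 41 mm thick, 105 mm tall, behind the work; to be left alone. Origin: centre of its underside
Things that resemble listed ones, but are neither listed nor needed, are in the scene too. Leave any purple or yellow look-alike of the egg_c alone.

How it is judged:
By the outcome, as a careful person would: the job done as asked, in the order asked, and still so for the second after the job is handed in, while the arm keeps its last pose, push and grip.
It also fails if it takes over 58 s, if anything falls off the work surface, if the arm or the gripper's body presses on something with over 40 N, if the wrist force passes 120 N, or if a joint passes its speed limit or range.

### The arm

A 6-joint arm with a two-finger parallel gripper is mounted at the origin on a cart in front of the work surface, level with it; the furniture and walls round the work are solid. World frame = base frame: x ahead of the robot, y to its left, z up, the work surface at z = 0. Lengths are in m, angles in rad, forces in N, time in s.
With the tool pointing down it reaches from about 0.35 to 0.775 m from the base axis. Payload 5.5 kg.
Tool frame: the origin (TCP) lies midway between the tips of the shut fingers; the grasp point (between the pads) lies 19 mm behind it; z points along the fingers, y is the line along which they close (so a half turn about z gives the same grasp; the last joint's range is limited). The gripper opens to 85 mm and grips with 20 to 120 N. Pads are 22 mm wide; open, the fingers measure 114 mm over their backs; the gripper's body (76 mm by 85 mm) begins 54 mm behind the grasp point. The pads swing forward as they close: fully open they stand 13 mm farther back than shut.
Start: joints at [1.028, 0.313, 0.046, 1.304, 0, 1.431], TCP at [0.225, 0.529, 0.231] pointing down, gripper open.
Joint ranges: [-2.76, 2.76], [-0.86, 1.69], [-1.03, 1.26], [-2.2, 2.34], [-1.47, 1.5], [-3.14, 3.14]. Speed limits (rad/s): [2.57, 2.57, 3.14, 3.14, 3.14, 3.14].

### API

Orientations are given as a unit quaternion [w, x, y, z].
In Python, from workcell import env gives the robot as it stands. The module is installed in compiled form; this text tells all that it offers.
- The arm moves only by the tool carry_out, never from a script. Its argument "series" is a list of rows, each an object with "delta_rot": the turn, a rotation vector about the world's x, y, z normalised to -1 to 1, where 1 is 0.1 rad, a list of three; "travel": the shift along the world's x, y, z normalised to -1 to 1, where 1 is 0.025 m, a list of three; "fingers": the closure, from -1 (fully open) to 1 (shut). In form: [{"delta_rot": [ax, ay, az], "travel": [tx, ty, tz], "fingers": fingers}, ...]. A call has 1 to 5 rows; each row shifts and turns the commanded pose from where the row before left it; what a row does not reach is not made up. A row lasts 1/8 s, in which the tool goes at most 62.5 mm and 10.7 degrees, less where a joint would pass 70% of its speed; a pose out of reach is approached as far as the arm can. A call with a number of a shift or a turn outside -1 to 1 is refused whole. A call with a gripper value outside its range is refused whole. The fingers move at their own pace and stop on an object; "squeeze" is the grip in N (left out, the last holds). Time passes only in rows, so rows that do not move let the fingers close. It gives the time, the measured TCP pose, the force, the opening and the grip force at its end, in the units of the state.
- env.get_state(): the state, without advancing time (a new reading comes with each control period).
- env.read_camera(name): name is "scene" or "top" or "wrist"; returns a dict with "color" (400x640x3 uint8, red, green, blue), "fx", "fy", "cx", "cy" (pixels), "world_from_camera" (4x4, takes a point from camera to world coordinates); the wrist camera has in their place "hand_eye" (4x4, takes a point from camera to tool coordinates, whose origin is the TCP and whose axes are the flange's). Camera axes: x right, y up, looking along -z (the intrinsics and any distortion apply to the point x, -y, -z); pixel columns grow to the right and rows downward; lengths in m; the calibration is good to about 2 mm. A picture is of the moment at which its call begins: read the wrist's pose just before it. There is no depth.
- env.hand_in(): hands the job in; it is judged then, once.
The state is a dict: "clock": time; "joint_pos": joint angles; "qvel": joint speeds; "tau": joint torques, N m; "tcp_pos": TCP position; "orientation": TCP orientation; "wrist_force": force on the tool from outside, world axes, zero at the start; "ft_torque": the same for the moment, N m; "finger_gap": finger opening in m; "grip_force": force on a finger pad.
Only numpy, scipy, OpenCV 4.12 (cv2) and the standard library are available. Lean on these libraries where they do the work, as an engineer would, in place of code of your own. Each camera call takes 0.05 s, during which the arm holds its last target. There are 200 camera calls.

## Working session

There is one attempt and no reset: what is moved stays moved. The work goes in short steps, Python scripts to look and compute and a tool call to move; the robot and the scene stay as the last step left them, time stands still between calls to the robot, and variables do not carry over. Pictures are saved under pics/ and viewed, at most 10 in all, crops included, and the job is handed in when it is done.

Besides the shell and the picture viewer there is one more tool, called after "Call:" as name([rows], argument=value, ...), one row to a line, values as JSON. carry_out: Moves the arm, as the interface text tells. Its arguments: {"type":"object","properties":{"series":{"type":"array","items":{"type":"object","properties":{"delta_rot":{"type":"array","items":{"type":"number"}},"travel":{"type":"array","items":{"type":"number"}},"fingers":{"type":"number"}}}},"squeeze":{"type":"number"}},"required":["series"]}

```bash
mkdir -p pics; python3 - <<'E'
from workcell import env
import cv2,numpy as np
np.set_printoptions(precision=4,suppress=True)
for n in ["scene","top"]:
    r=env.read_camera(n); cv2.imwrite(f"pics/{n}0.png",r["color"][:,:,::-1])
    print(n,[r[k] for k in("fx","fy","cx","cy")],r.keys()); print(r["world_from_camera"])
print(env.get_state())
E
```

```text
scene [457.06675257108026, 457.06675257108026, 318.47156630108117, 198.04951613360834] dict_keys(['color', 'fx', 'fy', 'cx', 'cy', 'world_from_camera'])
[[ 0.8942  0.1993 -0.4008 -0.0411]
 [-0.4472  0.3584 -0.8195 -1.3166]
 [-0.0196  0.912   0.4096  0.6473]
 [ 0.      0.      0.      1.    ]]
top [406.3492198727936, 406.3492198727936, 319.8024395829262, 203.05342060430382] dict_keys(['color', 'fx', 'fy', 'cx', 'cy', 'world_from_camera'])
[[-0.0289  0.9957 -0.0882  0.4333]
 [-0.9995 -0.0279  0.0121 -0.2122]
 [ 0.0096  0.0885  0.996   1.0539]
 [ 0.      0.      0.      1.    ]]
{'clock': 0.1, 'joint_pos': array([1.0284, 0.3139, 0.0451, 1.3036, 0.    , 1.4312]), 'qvel': array([ 0.0009,  0.0008,  0.0035, -0.0002,  0.0002, -0.0007]), 'tau': array([  0.0026, -48.1725,  29.9245,   0.0127,  -0.0001,   0.    ]), 'tcp_pos': array([0.2251, 0.5286, 0.2305]), 'orientation': array([-0.0003,  0.2   ,  0.9798, -0.0008]), 'wrist_force': array([ 0.4194, -0.8999,  0.2297]), 'ft_torque': array([ 0.0109,  0.0511, -0.0042]), 'grip_force': 0.0, 'finger_gap': 0.08543021488438493}
```

View pics/scene0.png

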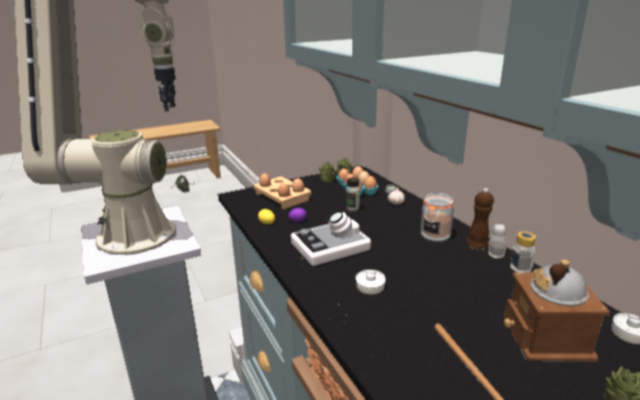

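View pics/top0.png

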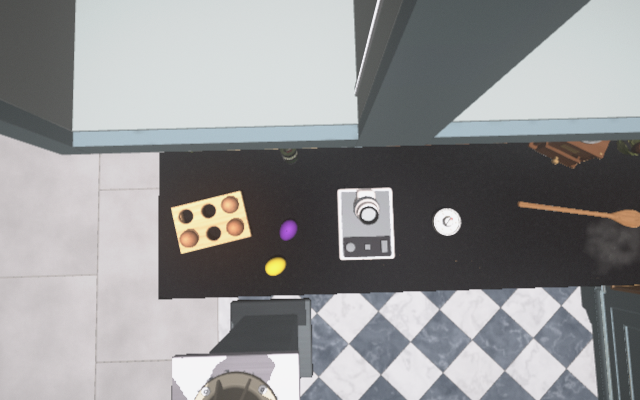

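The top view shows the rack at left: lone brown egg at (189,238), the other two at (230,204) and (235,227). The candler is at (366,224) with its keys along the front: round (351,247), small (368,247) and oblong (384,246). The yellow egg (275,267), the purple egg (289,230) and the teal carton's eggs are look-alikes. The lone egg at (189,238) fits because it is in the wooden rack, two holes from the other two. I'll confirm in an enlarged crop.

```bash
python3 - <<'E'
import cv2,numpy as np
t=cv2.imread("pics/top0.png")
a=cv2.resize(t[180:270,160:260],None,fx=6,fy=6,interpolation=cv2.INTER_CUBIC)
cv2.imwrite("pics/rack.png",a)
b=cv2.resize(t[180:270,325:405],None,fx=6,fy=6,interpolation=cv2.INTER_CUBIC)
cv2.imwrite("pics/candler.png",b)
E
```

```text
(no output)
```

View pics/rack.png

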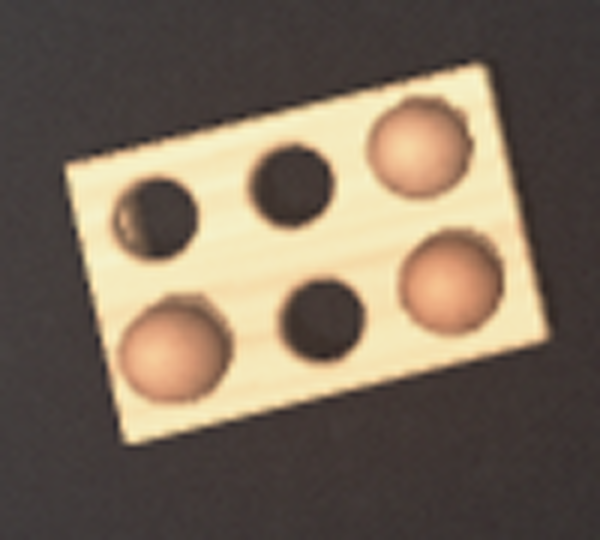

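View pics/candler.png

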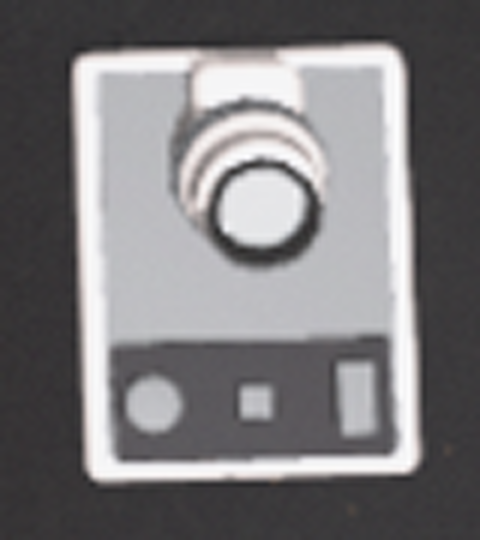

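The rack crop confirms the lone egg at (175,350) in the crop, with the middle holes beside it empty. The candler crop shows round key (154,404), square key (257,402), oblong key (357,398) and mouth (263,210). Next I fit the poses.

```bash
cat > h.py <<'E'
import numpy as np
from scipy.optimize import least_squares
from scipy.spatial.transform import Rotation as R
K=(406.3492,406.3492,319.8024,203.0534)
T=np.array([[-0.0289,0.9957,-0.0882,0.4333],[-0.9995,-0.0279,0.0121,-0.2122],[0.0096,0.0885,0.996,1.0539]])
def proj(P,T=T,K=K):
    c=(np.atleast_2d(P)-T[:,3])@T[:,:3]
    return np.c_[K[2]+K[0]*c[:,0]/-c[:,2],K[3]-K[1]*c[:,1]/-c[:,2]]
def fit(L,px,x0):
    L=np.array(L);px=np.array(px)
    def w(p): return np.c_[p[0]+L[:,0]*np.cos(p[2])-L[:,1]*np.sin(p[2]),p[1]+L[:,0]*np.sin(p[2])+L[:,1]*np.cos(p[2]),L[:,2]]
    s=least_squares(lambda p:(proj(w(p))-px).ravel(),x0,loss='soft_l1')
    return s.x,(proj(w(s.x))-px)
E
python3 - <<'E'
from h import *
np.set_printoptions(precision=4,suppress=True)
off=lambda a,o:(np.array(a)+.5)/6-.5+np.array(o)
h=.036
L=[(.059,.089,h),(.059,-.089,h),(-.059,-.089,h),(-.059,.089,h),(.029,.058,h),(.029,0,h),(-.029,0,h)]
px=off([(68,163),(484,66),(548,340),(126,443),(155,218),(292,186),(323,320)],(160,180))
p,r=fit(L,px,[.4,.2,0]);print("rack",p);print(r.round(2))
c,s=np.cos(p[2]),np.sin(p[2]);M=np.array([[c,-s],[s,c]])
for e in[(-.029,.058),(-.029,-.058),(.029,-.058)]:
    q=p[:2]+M@e; print(q, (proj([[*q,.05+.027]])[0]-[160,180]+.5)*6)
L=[(.09,.07,.038),(.09,-.07,.038),(-.09,-.07,.038),(-.09,.07,.038),(-.058,.042,.0485),(-.058,0,.0485),(-.058,-.042,.0485)]
px=off([(74,52),(404,45),(421,473),(90,482),(154,404),(257,402),(357,398)],(325,180))
p,r=fit(L,px,[.4,-.2,0]);print("candler",p);print(r.round(2))
c,s=np.cos(p[2]),np.sin(p[2]);M=np.array([[c,-s],[s,c]])
for l in[(-.058,.042),(-.058,0),(-.058,-.042)]: print(p[:2]+M@l)
m=off([263,210],(325,180))
q=least_squares(lambda v:(proj([[*v,.098]])[0]-m),[.4,-.3]).x
print("mouth",q,"local",M.T@(q-p[:2]))
E
```

```text
rack [0.4844 0.0491 0.2092]
[[-0.03  0.38]
 [ 0.14 -0.03]
 [-0.14  0.02]
 [ 0.07 -0.17]
 [ 0.12 -0.06]
 [ 0.02 -0.17]
 [-0.19  0.06]]
[0.444  0.0999] [153.6475 353.7373]
[ 0.4681 -0.0136] [438.8056 284.9918]
[ 0.5248 -0.0016] [407.3245 144.3588]
candler [ 0.4697 -0.3382 -0.0015]
[[-0.16 -0.12]
 [ 0.27 -0.39]
 [ 0.56  0.16]
 [-0.57  0.25]
 [-0.05  0.05]
 [-0.19 -0.09]
 [ 0.15  0.1 ]]
[ 0.4117 -0.2961]
[ 0.4117 -0.3381]
[ 0.4116 -0.3801]
mouth [ 0.4874 -0.3377] local [0.0178 0.0006]
```

Call:
carry_out([
  {"delta_rot": [0,0,0.8],"travel": [1,-1,0],"fingers": 1},
  {"delta_rot": [0,0,0.8],"travel": [1,-1,0],"fingers": 1},
  {"delta_rot": [0,0,0.8],"travel": [1,-1,0],"fingers": 1},
  {"delta_rot": [0,0,0.8],"travel": [1,-1,0],"fingers": 1},
  {"delta_rot": [0,0,0.8],"travel": [1,-1,0],"fingers": 1},
], squeeze=25)

```text
clock: 0.72
tcp_pos: [0.3509, 0.403, 0.2309]
orientation: [-0.0, 0.0, 1.0, -0.0]
wrist_force: [0.6, -0.1, -0.3]
finger_gap: -0.0
grip_force: 0.0
```

Call:
carry_out([
  {"delta_rot": [0,0,0],"travel": [0.5,-1,0],"fingers": 1},
  {"delta_rot": [0,0,0],"travel": [0.5,-1,0],"fingers": 1},
  {"delta_rot": [0,0,0],"travel": [0.5,-1,0],"fingers": 1},
  {"delta_rot": [0,0,0],"travel": [0.5,-1,0],"fingers": 1},
  {"delta_rot": [0,0,0],"travel": [0.5,-1,0],"fingers": 1},
])

```text
clock: 1.35
tcp_pos: [0.413, 0.278, 0.2309]
orientation: [-0.0, 0.001, 1.0, -0.0]
wrist_force: [1.0, 0.3, 0.0]
finger_gap: -0.0001
grip_force: 0.0
```

Call:
carry_out([
  {"delta_rot": [0,0,0],"travel": [0,-1,0],"fingers": 1},
  {"delta_rot": [0,0,0],"travel": [0,-1,0],"fingers": 1},
  {"delta_rot": [0,0,0],"travel": [0,-1,0],"fingers": 1},
  {"delta_rot": [0,0,0],"travel": [0,-1,0],"fingers": 1},
  {"delta_rot": [0,0,0],"travel": [0,-1,0],"fingers": 1},
])

```text
clock: 1.98
tcp_pos: [0.4125, 0.1532, 0.231]
orientation: [-0.0, 0.001, 1.0, -0.0]
wrist_force: [-0.7, -0.2, -0.2]
finger_gap: -0.0002
grip_force: 0.0
```

Call:
carry_out([
  {"delta_rot": [0,0,0],"travel": [0,-1,0],"fingers": 1},
  {"delta_rot": [0,0,0],"travel": [0,-1,0],"fingers": 1},
])

```text
clock: 2.22
tcp_pos: [0.4126, 0.1032, 0.231]
orientation: [-0.0, 0.001, 1.0, 0.0]
wrist_force: [0.0, -0.6, 0.7]
finger_gap: 0.0
grip_force: 0.0
```

```bash
cat > w.py <<'E'
from workcell import env
import cv2,numpy as np,sys
s=env.get_state(); r=env.read_camera("wrist")
np.savez(f"pics/{sys.argv[1]}.npz",p=s["tcp_pos"],q=s["orientation"],**r)
cv2.imwrite(f"pics/{sys.argv[1]}.png",r["color"][:,:,::-1])
print([k for k in r],r["hand_eye"].round(4),r["fx"],s["tcp_pos"],s["orientation"])
E
python3 w.py w1
```

```text
['color', 'fx', 'fy', 'cx', 'cy', 'hand_eye'] [[ 2.000e-04  9.553e-01  2.956e-01  7.670e-02]
 [ 1.000e+00 -5.000e-04  1.000e-03  0.000e+00]
 [ 1.100e-03  2.956e-01 -9.553e-01 -1.426e-01]
 [ 0.000e+00  0.000e+00  0.000e+00  1.000e+00]] 277.83129220345853 [0.41256596 0.10320846 0.23100988] [-3.19817294e-04  1.36169321e-03  9.99999021e-01  3.24993275e-05]
```

View pics/w1.png

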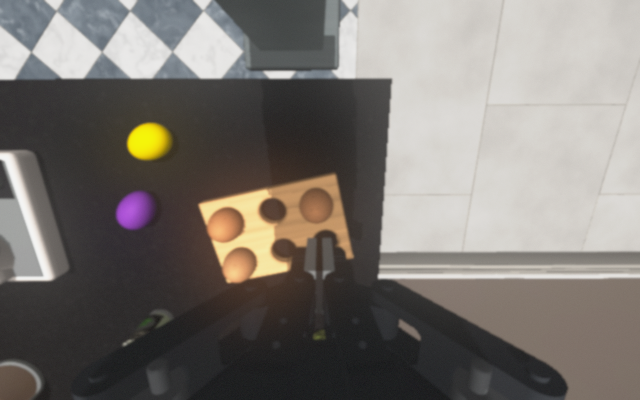

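The wrist view shows the lone egg at (316,205), the other eggs at (225,224) and (239,266), and rack corners at (336,174) and (199,204). I'll cross-check the egg position while moving on to the candler.

```bash
cat > ray.py <<'E'
import numpy as np
from scipy.spatial.transform import Rotation as R
def ray(n,u,v,z):
    d=np.load(f"pics/{n}.npz"); q=d["q"]; r=R.from_quat([*q[1:],q[0]]).as_matrix(); H=d["hand_eye"]
    c=d["p"]+r@H[:3,3]; k=r@H[:3,:3]@np.array([(u-d["cx"])/d["fx"],-(v-d["cy"])/d["fy"],-1])
    return (c+k*(z-c[2])/k[2]).round(4)
E
python3 - <<'E'
from ray import *
print(ray("w1",316,205,.053),ray("w1",225,224,.053),ray("w1",239,266,.053))
print(ray("w1",336,174,.036),ray("w1",199,204,.036))
from h import *
p=[.4844,.0491,.2092];c,s=np.cos(p[2]),np.sin(p[2]);M=np.array([[c,-s],[s,c]])
print(p[:2]+M@[-.059,.089],p[:2]+M@[-.059,-.089])
E
```

```text
[0.4416 0.0994 0.053 ] [ 0.4661 -0.0138  0.053 ] [ 0.5251 -0.0015  0.053 ]
[0.4069 0.1241 0.036 ] [ 0.4455 -0.0504  0.036 ]
[0.40820307 0.1239066 ] [ 0.44516964 -0.05021253]
```

Call:
carry_out([
  {"delta_rot": [0,0,0],"travel": [0,-1,0],"fingers": 1},
  {"delta_rot": [0,0,0],"travel": [0,-1,0],"fingers": 1},
  {"delta_rot": [0,0,0],"travel": [0,-1,0],"fingers": 1},
  {"delta_rot": [0,0,0],"travel": [0,-1,0],"fingers": 1},
  {"delta_rot": [0,0,0],"travel": [0,-1,0],"fingers": 1},
])

```text
clock: 2.9
tcp_pos: [0.4127, -0.0214, 0.2311]
orientation: [-0.0, 0.001, 1.0, 0.0]
wrist_force: [-0.2, -0.5, -0.8]
finger_gap: 0.0001
grip_force: 0.0
```

Call:
carry_out([
  {"delta_rot": [0,0,0],"travel": [0,-1,0],"fingers": 1},
  {"delta_rot": [0,0,0],"travel": [0,-1,0],"fingers": 1},
  {"delta_rot": [0,0,0],"travel": [0,-1,0],"fingers": 1},
  {"delta_rot": [0,0,0],"travel": [0,-1,0],"fingers": 1},
  {"delta_rot": [0,0,0],"travel": [0,-1,0],"fingers": 1},
])

```text
clock: 3.52
tcp_pos: [0.4128, -0.1464, 0.231]
orientation: [-0.0, 0.001, 1.0, 0.0]
wrist_force: [0.4, -0.5, -0.8]
finger_gap: -0.0004
grip_force: 0.0
```

Call:
carry_out([
  {"delta_rot": [0,0,0],"travel": [0,-1,0],"fingers": 1},
  {"delta_rot": [0,0,0],"travel": [0,-1,0],"fingers": 1},
  {"delta_rot": [0,0,0],"travel": [0,-1,0],"fingers": 1},
  {"delta_rot": [0,0,0],"travel": [0,-1,0],"fingers": 1},
  {"delta_rot": [0,0,0],"travel": [0,-1,-0.2],"fingers": 1},
])

```text
clock: 4.15
tcp_pos: [0.4131, -0.2716, 0.2262]
orientation: [0.0, 0.001, 1.0, 0.0]
wrist_force: [-0.2, -0.2, 0.4]
finger_gap: -0.0
grip_force: 0.0
```

```bash
python3 w.py w2 | tail -1
```

```text
[ 0.000e+00  0.000e+00  0.000e+00  1.000e+00]] 277.83129220345853 [ 0.41314581 -0.27157974  0.22622441] [1.13995003e-04 1.39331813e-03 9.99999016e-01 1.15173432e-04]
```

View pics/w2.png

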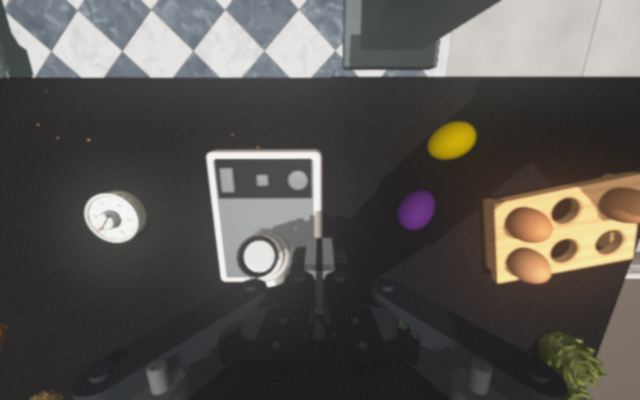

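The wrist view shows the round key (298,180), the square key (262,180), the oblong key (227,180) and the mouth (260,256).

```bash
python3 - <<'E'
from ray import *
for u,v,z in[(298,180,.0485),(262,180,.0485),(227,180,.0485),(260,256,.098)]: print(ray("w2",u,v,z))
E
```

```text
[ 0.4111 -0.2965  0.0485]
[ 0.411  -0.339   0.0485]
[ 0.4109 -0.3803  0.0485]
[ 0.4842 -0.3361  0.098 ]
```

Call:
carry_out([
  {"delta_rot": [0,0,0],"travel": [0,-1,-1],"fingers": 1},
  {"delta_rot": [0,0,0],"travel": [0,0,-1],"fingers": 1},
  {"delta_rot": [0,0,0],"travel": [0,0,-1],"fingers": 1},
  {"delta_rot": [0,0,0],"travel": [0,0,-1],"fingers": 1},
  {"delta_rot": [0,0,0],"travel": [0,0,-1],"fingers": 1},
])

```text
clock: 4.82
tcp_pos: [0.4129, -0.2954, 0.1003]
orientation: [-0.0, 0.001, 1.0, 0.0]
wrist_force: [0.3, 0.7, 0.7]
finger_gap: 0.0001
grip_force: 0.0
```

Call:
carry_out([
  {"delta_rot": [0,0,0],"travel": [-0.05,0,-1],"fingers": 1},
  {"delta_rot": [0,0,0],"travel": [0,0,-0.8],"fingers": 1},
  {"delta_rot": [0,0,0],"travel": [0,0,-0.3],"fingers": 1},
  {"delta_rot": [0,0,0],"travel": [0,0,-0.2],"fingers": 1},
  {"delta_rot": [0,0,0],"travel": [0,0,0],"fingers": 1},
])

```text
clock: 5.45
tcp_pos: [0.4117, -0.2956, 0.0442]
orientation: [-0.0, 0.001, 1.0, 0.0]
wrist_force: [-1.5, 2.6, 3.7]
finger_gap: 0.0002
grip_force: 1.8
```

Call:
carry_out([
  {"delta_rot": [0,0,0],"travel": [0,0,-0.1],"fingers": 1},
  {"delta_rot": [0,0,0],"travel": [0,0,0],"fingers": 1},
])

```text
clock: 5.7
tcp_pos: [0.412, -0.296, 0.0434]
orientation: [0.001, 0.001, 1.0, -0.0]
wrist_force: [-4.9, 6.2, 16.0]
finger_gap: 0.0002
grip_force: 7.9
```

Bottomed (16 N). Release, then go over to the brown key, lifting clear of the square key.

Call:
carry_out([
  {"delta_rot": [0,0,0],"travel": [0,0,0.6],"fingers": 1},
  {"delta_rot": [0,0,0],"travel": [0,0,1],"fingers": 1},
  {"delta_rot": [0,0,0],"travel": [0,-1,0],"fingers": 1},
  {"delta_rot": [0,0,0],"travel": [0,-1,0],"fingers": 1},
  {"delta_rot": [0,0,0],"travel": [0,-1,0],"fingers": 1},
])

```text
clock: 6.32
tcp_pos: [0.4118, -0.3734, 0.0811]
orientation: [0.0, 0.002, 1.0, -0.001]
wrist_force: [1.1, 0.2, 0.4]
finger_gap: 0.0
grip_force: 0.0
```

Call:
carry_out([
  {"delta_rot": [0,0,0],"travel": [0,-0.38,0],"fingers": 1},
  {"delta_rot": [0,0,0],"travel": [0,0,-0.9],"fingers": 1},
  {"delta_rot": [0,0,0],"travel": [0,0,-0.4],"fingers": 1},
  {"delta_rot": [0,0,0],"travel": [0,0,-0.2],"fingers": 1},
  {"delta_rot": [0,0,0],"travel": [0,0,0],"fingers": 1},
])

```text
clock: 6.95
tcp_pos: [0.4112, -0.3802, 0.0442]
orientation: [-0.001, 0.001, 1.0, 0.0]
wrist_force: [-2.8, 1.3, 4.0]
finger_gap: -0.0002
grip_force: 1.8
```

Call:
carry_out([
  {"delta_rot": [0,0,0],"travel": [0,0,-0.1],"fingers": 1},
  {"delta_rot": [0,0,0],"travel": [0,0,0],"fingers": 1},
])

```text
clock: 7.2
tcp_pos: [0.4115, -0.3804, 0.0434]
orientation: [-0.0, 0.001, 1.0, -0.0]
wrist_force: [-5.5, 3.6, 15.1]
finger_gap: -0.0004
grip_force: 7.7
```

Call:
carry_out([
  {"delta_rot": [0,0,0],"travel": [0,0,0.6],"fingers": 1},
  {"delta_rot": [0,0,0],"travel": [0,0,1],"fingers": 1},
  {"delta_rot": [0,0,0],"travel": [0,0,1],"fingers": 1},
  {"delta_rot": [0,0,0],"travel": [0,0,1],"fingers": 1},
  {"delta_rot": [0,0,0],"travel": [0,0,1],"fingers": 1},
])

```text
clock: 7.82
tcp_pos: [0.4121, -0.3804, 0.1577]
orientation: [0.0, 0.001, 1.0, -0.0]
wrist_force: [0.3, -0.2, -1.3]
finger_gap: -0.0
grip_force: 0.0
```

```bash
python3 w.py w3 | tail -1; python3 - <<'E'
import cv2
a=cv2.imread("pics/w3.png"); cv2.imwrite("pics/w3c.png",cv2.resize(a[120:320,200:440],None,fx=3,fy=3,interpolation=cv2.INTER_CUBIC))
E
```

```text
[ 0.000e+00  0.000e+00  0.000e+00  1.000e+00]] 277.83129220345853 [ 0.41209754 -0.38038236  0.15766425] [ 4.99478283e-04  1.16740152e-03  9.99999186e-01 -1.24497703e-04]
```

View pics/w3c.png

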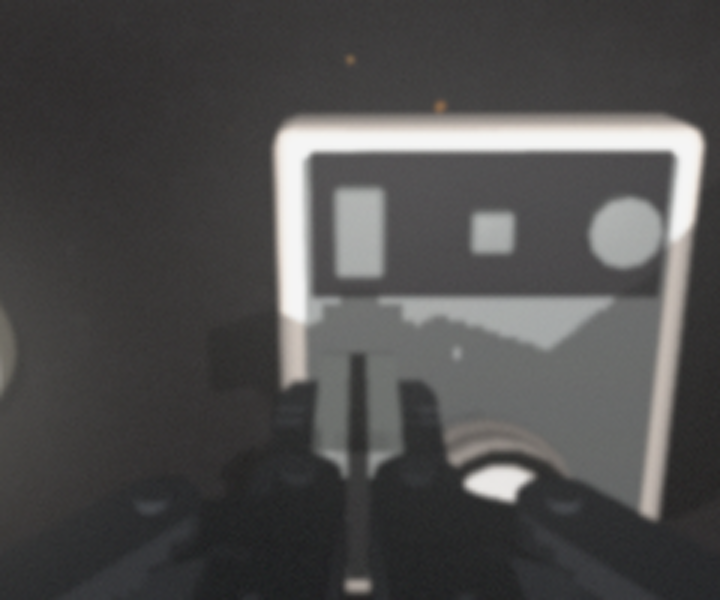

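Both keys are up again and nothing is disturbed. The oblong key is at (358,232), the square at (493,232) and the round at (627,232) in the crop. On to the egg.

Call:
carry_out([
  {"delta_rot": [0,0,0],"travel": [0.06,0.96,0],"fingers": -1},
  {"delta_rot": [0,0,0],"travel": [0.06,0.96,0],"fingers": -1},
  {"delta_rot": [0,0,0],"travel": [0.06,0.96,0],"fingers": -1},
  {"delta_rot": [0,0,0],"travel": [0.06,0.96,0],"fingers": -1},
  {"delta_rot": [0,0,0],"travel": [0.06,0.96,0],"fingers": -1},
])

```text
clock: 8.5
tcp_pos: [0.4192, -0.2586, 0.1562]
orientation: [-0.0, 0.001, 1.0, 0.0]
wrist_force: [0.3, 0.3, 0.1]
finger_gap: 0.0851
grip_force: 0.0
```

Call:
carry_out([
  {"delta_rot": [0,0,0],"travel": [0.06,0.96,0],"fingers": -1},
  {"delta_rot": [0,0,0],"travel": [0.06,0.96,0],"fingers": -1},
  {"delta_rot": [0,0,0],"travel": [0.06,0.96,0],"fingers": -1},
  {"delta_rot": [0,0,0],"travel": [0.06,0.96,0],"fingers": -1},
  {"delta_rot": [0,0,0],"travel": [0.06,0.96,0],"fingers": -1},
])

```text
clock: 9.12
tcp_pos: [0.4264, -0.1387, 0.1563]
orientation: [0.0, 0.001, 1.0, 0.0]
wrist_force: [-0.4, -0.3, 0.0]
finger_gap: 0.0855
grip_force: 0.0
```

Call:
carry_out([
  {"delta_rot": [0,0,0],"travel": [0.06,0.96,0],"fingers": -1},
  {"delta_rot": [0,0,0],"travel": [0.06,0.96,0],"fingers": -1},
  {"delta_rot": [0,0,0],"travel": [0.06,0.96,0],"fingers": -1},
  {"delta_rot": [0,0,0],"travel": [0.06,0.96,0],"fingers": -1},
  {"delta_rot": [0,0,0],"travel": [0.06,0.96,0],"fingers": -1},
])

```text
clock: 9.75
tcp_pos: [0.4337, -0.0188, 0.1563]
orientation: [0.0, 0.001, 1.0, 0.0]
wrist_force: [-0.4, -0.0, 0.2]
finger_gap: 0.0854
grip_force: 0.0
```

Call:
carry_out([
  {"delta_rot": [0,0,0],"travel": [0.06,0.96,0],"fingers": -1},
  {"delta_rot": [0,0,0],"travel": [0.06,0.96,0],"fingers": -1},
  {"delta_rot": [0,0,0],"travel": [0.06,0.96,0],"fingers": -1},
  {"delta_rot": [0,0,0],"travel": [0.06,0.96,0],"fingers": -1},
  {"delta_rot": [0,0,0],"travel": [0.06,0.96,0],"fingers": -1},
])

```text
clock: 10.38
tcp_pos: [0.441, 0.1011, 0.1563]
orientation: [0.0, 0.001, 1.0, 0.0]
wrist_force: [1.7, -0.4, 0.3]
finger_gap: 0.0851
grip_force: 0.0
```

```bash
python3 w.py w4 | tail -1
```

```text
[ 0.000e+00  0.000e+00  0.000e+00  1.000e+00]] 277.83129220345853 [0.44095844 0.1011065  0.15629893] [4.72277830e-05 1.03654353e-03 9.99999459e-01 7.12037991e-05]
```

View pics/w4.png

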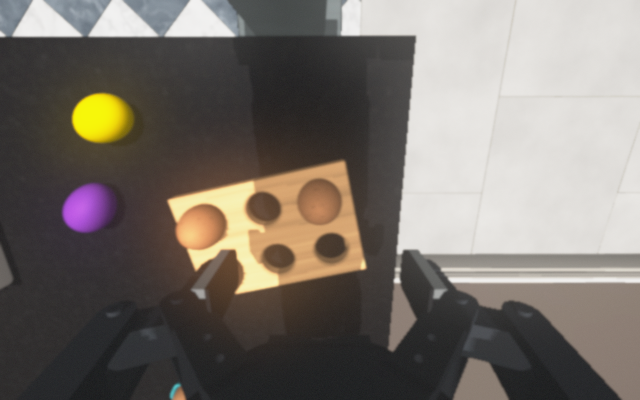

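The egg is at (320,201), between the open fingers in y, and the rack corner is at (345,160).

```bash
python3 - <<'E'
from ray import *
print(ray("w4",320,201,.051),ray("w4",345,160,.036),ray("w4",364,268,.036),ray("w4",168,199,.036), ray("w4",264,208,.036),ray("w4",331,246,.036),ray("w4",278,258,.036))
from h import *
p=[.4844,.0491,.2092];c,s=np.cos(p[2]),np.sin(p[2]);M=np.array([[c,-s],[s,c]])
for l in[(-.059,.089),(.059,.089),(-.059,-.089),(-.029,0),(.029,.058),(.029,0)]:print(p[:2]+M@l)
E
```

```text
[0.4421 0.102  0.051 ] [0.4061 0.1257 0.036 ] [0.5222 0.1491 0.036 ] [ 0.4445 -0.0485  0.036 ] [0.4541 0.046  0.036 ] [0.4961 0.1134 0.036 ] [0.5101 0.0575 0.036 ]
[0.40820307 0.1239066 ]
[0.52363036 0.14841253]
[ 0.44516964 -0.05021253]
[0.45603228 0.04307736]
[0.50072243 0.11185809]
[0.51276772 0.05512264]
```

Call:
carry_out([
  {"delta_rot": [0,0,0],"travel": [0.08,-0.04,-1],"fingers": -1},
  {"delta_rot": [0,0,0],"travel": [0,0,-1],"fingers": -1},
  {"delta_rot": [0,0,0],"travel": [0,0,-1],"fingers": -1},
  {"delta_rot": [0,0,0],"travel": [0,0,-0.8],"fingers": -1},
])

```text
clock: 10.92
tcp_pos: [0.4427, 0.0989, 0.0604]
orientation: [-0.0, 0.001, 1.0, -0.0]
wrist_force: [-0.1, -0.0, 0.6]
finger_gap: 0.0856
grip_force: 0.0
```

Call:
carry_out([
  {"delta_rot": [0,0,0],"travel": [0,0.08,-0.5],"fingers": -1},
  {"delta_rot": [0,0,0],"travel": [0,0,-0.4],"fingers": -1},
  {"delta_rot": [0,0,0],"travel": [0,0,0],"fingers": -0.3},
  {"delta_rot": [0,0,0],"travel": [0,0,0],"fingers": -0.1},
  {"delta_rot": [0,0,0],"travel": [0,0,0],"fingers": -0.1},
], squeeze=25)

```text
clock: 11.55
tcp_pos: [0.4443, 0.1005, 0.0394]
orientation: [0.001, 0.001, 1.0, 0.0]
wrist_force: [-0.5, 0.1, 0.8]
finger_gap: 0.0469
grip_force: 0.0
```

Call:
carry_out([
  {"delta_rot": [0,0,0],"travel": [0,0,0],"fingers": 0.1},
  {"delta_rot": [0,0,0],"travel": [0,0,0],"fingers": 0.3},
  {"delta_rot": [0,0,0],"travel": [0,0,0],"fingers": 1},
  {"delta_rot": [0,0,0],"travel": [0,0,0],"fingers": 1},
])

```text
clock: 12.05
tcp_pos: [0.4441, 0.1005, 0.0391]
orientation: [0.0, 0.001, 1.0, -0.0]
wrist_force: [-0.6, 0.2, 3.3]
finger_gap: 0.0401
grip_force: 25.2
```

Call:
carry_out([
  {"delta_rot": [0,0,0],"travel": [0,0,0.1],"fingers": 1},
  {"delta_rot": [0,0,0],"travel": [0,0,0.2],"fingers": 1},
  {"delta_rot": [0,0,0],"travel": [0,0,0.3],"fingers": 1},
  {"delta_rot": [0,0,0],"travel": [0,0,0.5],"fingers": 1},
  {"delta_rot": [0,0,0],"travel": [0,0,0.5],"fingers": 1},
])

```text
clock: 12.68
tcp_pos: [0.4438, 0.1005, 0.0799]
orientation: [0.0, 0.001, 1.0, 0.0]
wrist_force: [-1.0, 0.1, -0.5]
finger_gap: 0.0401
grip_force: 25.3
```

Call:
carry_out([
  {"delta_rot": [0,0,0],"travel": [0,0,0.8],"fingers": 1},
  {"delta_rot": [0,0,0],"travel": [0,0,1],"fingers": 1},
  {"delta_rot": [0,0,0],"travel": [0,0,1],"fingers": 1},
  {"delta_rot": [0,0,0],"travel": [0,0,1],"fingers": 1},
  {"delta_rot": [0,0,0],"travel": [0,0,1],"fingers": 1},
])

```text
clock: 13.3
tcp_pos: [0.4437, 0.1005, 0.2006]
orientation: [0.0, 0.001, 1.0, 0.0]
wrist_force: [0.7, 0.0, -1.0]
finger_gap: 0.0398
grip_force: 25.3
```

```bash
python3 w.py w5 | tail -1; python3 - <<'E'
import cv2,numpy as np
a=cv2.imread("pics/w5.png"); x=cv2.resize(a[120:320,200:440],None,fx=2.5,fy=2.5,interpolation=cv2.INTER_CUBIC)
cv2.imwrite("pics/w5c.png",x)
E
```

```text
[ 0.000e+00  0.000e+00  0.000e+00  1.000e+00]] 277.83129220345853 [0.44365475 0.10051869 0.20058605] [4.88807708e-04 1.41672093e-03 9.99998873e-01 9.02515629e-05]
```

View pics/w5c.png

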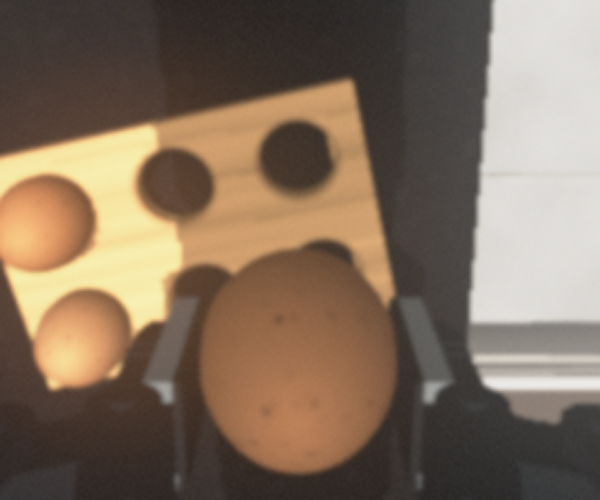

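The egg is held cleanly: it spans crop columns 199–397 and rows 248–474. The other eggs and the rack have stayed in place. I'll fit its in-hand pose from the silhouette.

```bash
cat > sil.py <<'E'
import numpy as np,cv2,sys
from scipy.optimize import least_squares
from scipy.spatial.transform import Rotation as R
def load(n):
    d=np.load(f"pics/{n}.npz");return d
def contour(n):
    a=cv2.cvtColor(load(n)["color"],cv2.COLOR_RGB2HSV)
    rgb=load(n)["color"].astype(int)
    m=((a[...,1]>85)&(a[...,0]<14)&(rgb[...,0]>50)).astype(np.uint8)
    m=cv2.morphologyEx(m,cv2.MORPH_OPEN,np.ones((5,5)))
    k,l,s,c=cv2.connectedComponentsWithStats(m)
    i=l[265,320]; m=(l==i).astype(np.uint8)
    c,_=cv2.findContours(m,cv2.RETR_EXTERNAL,cv2.CHAIN_APPROX_NONE)
    return s[i],cv2.convexHull(max(c,key=len))[:,0,:].astype(float)
t,f=np.meshgrid(np.linspace(0,np.pi,181),np.linspace(0,2*np.pi,180))
E=np.c_[(.021*np.sin(t)*np.cos(f)).ravel(),(.021*np.sin(t)*np.sin(f)).ravel(),(np.where(np.cos(t)>0,.029,.027)*np.cos(t)).ravel()]
def sil(d,p):
    # p: centre x,y,z in tool frame; pitch about tool y. egg z = -tool z
    P=(R.from_euler('y',p[3])*R.from_euler('x',np.pi)).apply(E)+p[:3]
    H=d["hand_eye"]; c=(P-H[:3,3])@H[:3,:3]
    u=np.c_[d["cx"]+d["fx"]*c[:,0]/-c[:,2],d["cy"]-d["fy"]*c[:,1]/-c[:,2]]
    return u
def support(u,th): return (u@np.array([np.cos(th),np.sin(th)])).max(0)
E
python3 - <<'E'
from sil import *
np.set_printoptions(precision=4,suppress=True)
d=load("w5");s,c=contour("w5");print(s)
th=np.linspace(0,2*np.pi,72,endpoint=False)
m=support(c,th)+.3
f=lambda p:support(sil(d,p),th)-m
for pit in(None,0):
    if pit is None: r=least_squares(f,[0,0,-.011,0],x_scale=[.01,.01,.01,.3],diff_step=1e-3,method='trf'); print(r.x,r.cost)
    else: r=least_squares(lambda p:f([*p,0]),[.001,.001,-.011],x_scale=.01,diff_step=1e-2);print(r.x,r.cost)
p=[0,0,-.011,0];u=sil(d,p);print(u.min(0),u.max(0),c.min(0),c.max(0))
E
```

```text
[ 271  218   88   93 6147]
[ 0.0111 -0.0025 -0.0275 -0.6308] 225.62737359422616
[ 0.0098 -0.0026 -0.0216] 331.3947759362133
[279.018  222.9605] [359.1201 313.8712] [271. 218.] [358. 310.]
```

Call:
carry_out([
  {"delta_rot": [0,0,0],"travel": [0.05,-0.4,0],"fingers": 1},
  {"delta_rot": [0,0,0],"travel": [0.05,-0.86,0],"fingers": 1},
  {"delta_rot": [0,0,0],"travel": [0.05,-0.86,0],"fingers": 1},
  {"delta_rot": [0,0,0],"travel": [0.05,-0.86,0],"fingers": 1},
  {"delta_rot": [0,0,0],"travel": [0.05,-0.86,0],"fingers": 1},
])

```text
clock: 13.98
tcp_pos: [0.449, 0.0034, 0.1976]
orientation: [-0.001, 0.002, 1.0, 0.0]
wrist_force: [0.2, 0.1, -1.0]
finger_gap: 0.0398
grip_force: 25.3
```

Call:
carry_out([
  {"delta_rot": [0,0,0],"travel": [0.05,-0.86,0],"fingers": 1},
  {"delta_rot": [0,0,0],"travel": [0.05,-0.86,0],"fingers": 1},
  {"delta_rot": [0,0,0],"travel": [0.05,-0.86,0],"fingers": 1},
  {"delta_rot": [0,0,0],"travel": [0.05,-0.86,0],"fingers": 1},
  {"delta_rot": [0,0,0],"travel": [0.05,-0.86,0],"fingers": 1},
])

```text
clock: 14.6
tcp_pos: [0.4552, -0.104, 0.1975]
orientation: [-0.001, 0.002, 1.0, 0.0]
wrist_force: [-0.0, -0.7, -0.9]
finger_gap: 0.0396
grip_force: 25.3
```

Call:
carry_out([
  {"delta_rot": [0,-0.4,0],"travel": [0.05,-0.86,0],"fingers": 1},
  {"delta_rot": [0,-0.4,0],"travel": [0.05,-0.86,0],"fingers": 1},
  {"delta_rot": [0,-0.4,0],"travel": [0.05,-0.86,0],"fingers": 1},
  {"delta_rot": [0,-0.4,0],"travel": [0.05,-0.86,0],"fingers": 1},
  {"delta_rot": [0,-0.4,0],"travel": [0.05,-0.86,0],"fingers": 1},
])

```text
clock: 15.22
tcp_pos: [0.4613, -0.2112, 0.1974]
orientation: [0.1, 0.002, 0.995, 0.001]
wrist_force: [-0.1, 0.2, -0.8]
finger_gap: 0.04
grip_force: 25.4
```

Call:
carry_out([
  {"delta_rot": [0,-0.54,0],"travel": [0.05,-0.86,0],"fingers": 1},
  {"delta_rot": [0,-0.54,0],"travel": [0.05,-0.86,0],"fingers": 1},
  {"delta_rot": [0,-0.54,0],"travel": [0.05,-0.86,0],"fingers": 1},
  {"delta_rot": [0,-0.54,0],"travel": [0.05,-0.6,0],"fingers": 1},
  {"delta_rot": [0,-0.54,0],"travel": [0.05,-0.2,0],"fingers": 1},
])

```text
clock: 15.85
tcp_pos: [0.4675, -0.2959, 0.1973]
orientation: [0.233, 0.002, 0.973, 0.001]
wrist_force: [0.2, 0.1, -1.8]
finger_gap: 0.0396
grip_force: 25.4
```

Call:
carry_out([
  {"delta_rot": [0,0,0],"travel": [-0.04,-0.8,0],"fingers": 1},
  {"delta_rot": [0,0,0],"travel": [-0.04,-0.86,-0.4],"fingers": 1},
  {"delta_rot": [0,0,0],"travel": [-0.04,0,-0.8],"fingers": 1},
  {"delta_rot": [0,0,0],"travel": [-0.04,0,-0.6],"fingers": 1},
  {"delta_rot": [0,0,0],"travel": [0,0,-0.3],"fingers": 1},
])

```text
clock: 16.48
tcp_pos: [0.4643, -0.3371, 0.1445]
orientation: [0.232, 0.002, 0.973, 0.001]
wrist_force: [0.5, -0.0, -0.5]
finger_gap: 0.0396
grip_force: 25.4
```

```bash
python3 w.py w6|tail -1; python3 - <<'E'
from workcell import env
import cv2,numpy as np
s=env.read_camera("scene")["color"][190:280,280:400,::-1]; t=env.read_camera("top")["color"][170:270,310:420,::-1]; w=cv2.imread("pics/w6.png")
s=cv2.resize(s,(400,300),interpolation=2); t=cv2.resize(t,(330,300),interpolation=2); w=cv2.resize(w[120:330,200:440],(343,300),interpolation=2)
o=np.zeros((600,740,3),np.uint8);o[:300,:400]=s;o[:300,400:730]=t;o[300:,:343]=w
cv2.imwrite("pics/m6.png",o)
E
```

```text
[ 0.000e+00  0.000e+00  0.000e+00  1.000e+00]] 277.83129220345853 [ 0.46428705 -0.33713688  0.14448386] [0.23190154 0.00177125 0.97273704 0.00108922]
```

View pics/m6.png

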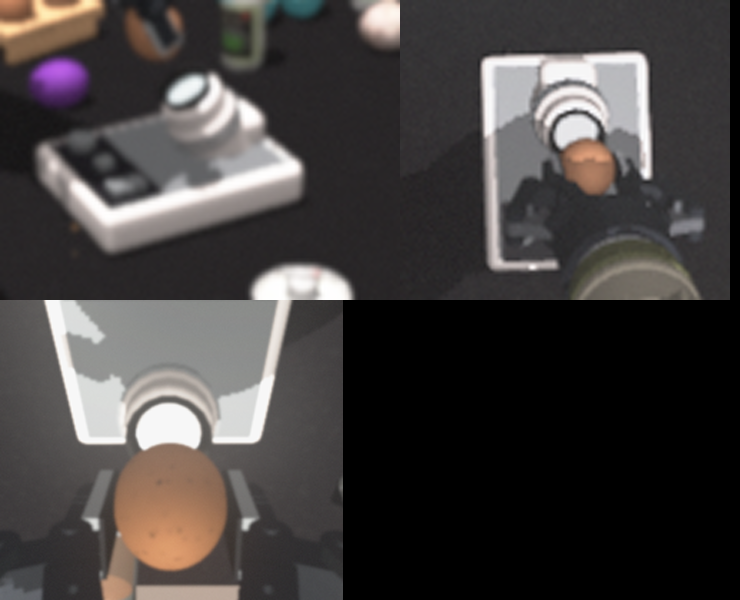

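The montage shows the egg held and aligned. In the wrist view the egg spans columns 114–228 (centre 171), and the mouth disc (136–202, rim top row 395) is centred at about 169. I'll do a relative fit in the wrist frame.

```bash
python3 - <<'E'
from sil import *
np.set_printoptions(precision=4,suppress=True)
d=load("w6"); k=240/343
U=lambda x:200+(x+.5)*k-.5
V=lambda y:120+(y-300+.5)*210/300-.5
H=d["hand_eye"]; q=d["q"]; Rt=R.from_quat([*q[1:],q[0]])
a=np.linspace(0,2*np.pi,721); C=np.c_[np.cos(a),np.sin(a),0*a]
def pr(P):
    c=(P-H[:3,3])@H[:3,:3]; return np.c_[d["cx"]+d["fx"]*c[:,0]/-c[:,2],d["cy"]-d["fy"]*c[:,1]/-c[:,2]]
def f(p):
    o=pr(C*.0235+p); i=pr(C*.020+p)
    return [o[:,0].min()-U(127),o[:,0].max()-U(212),o[:,1].min()-V(395),i[:,0].min()-U(136),i[:,0].max()-U(202),i[:,1].min()-V(402)]
r=least_squares(f,[0,0,.05],x_scale=.01); print("mouth tool",r.x,r.fun); print("world",d["p"]+Rt.apply(r.x))
# with world z=.098 fixed
r2=least_squares(lambda w:f(Rt.inv().apply(np.array([*w,.098])-d["p"])),[.4858,-.337]);print("z fixed",r2.x,r2.fun, "tool",Rt.inv().apply(np.array([*r2.x,.098])-d["p"]))
# egg, upright in hand
def g(p):
    u=sil(d,[*p,0]); return [u[:,0].min()-U(114),u[:,0].max()-U(228),u[:,1].min()-V(443),u[:,1].max()-V(571)]
e=least_squares(g,[.001,.001,-.011],diff_step=1e-2,x_scale=.01);print("egg c tool",e.x,e.fun)
def g4(p):
    u=sil(d,[p[0],p[1],-.0111,p[2]]); return [u[:,0].min()-U(114),u[:,0].max()-U(228),u[:,1].min()-V(443),u[:,1].max()-V(571)]
e=least_squares(g4,[.001,.001,.01],diff_step=1e-2,x_scale=[.01,.01,.3]);print("egg x,y,pitch",e.x,e.fun)
E
```

```text
mouth tool [-0.0023 -0.0006  0.0709] [ 0.9041 -1.2535  0.3266 -1.1225  1.4719 -0.3281]
world [ 0.4983 -0.3377  0.0822]
z fixed [ 0.4847 -0.3376] [-1.9747  1.6266  0.6196 -3.5713  3.9217  0.402 ] tool [ 0.0027 -0.0005  0.0507]
egg c tool [ 0.0012  0.0003 -0.0103] [ 0.087  -0.087  -0.0834  0.0712]
egg x,y,pitch [ 0.0015  0.0003 -0.0283] [-0.1674  0.1674  0.0076  0.0085]
```

Call:
carry_out([
  {"delta_rot": [0,0,0],"travel": [0.1,-0.03,-0.24],"fingers": 1},
  {"delta_rot": [0,0,0],"travel": [0.1,0,-0.24],"fingers": 1},
  {"delta_rot": [0,0,0],"travel": [0.1,0,-0.24],"fingers": 1},
  {"delta_rot": [0,0,0],"travel": [0,0,0],"fingers": 1},
  {"delta_rot": [0,0,0],"travel": [0,0,0],"fingers": 1},
])

```text
clock: 17.25
tcp_pos: [0.4722, -0.3371, 0.1283]
orientation: [0.233, 0.001, 0.973, 0.0]
wrist_force: [-0.6, -0.6, 0.4]
finger_gap: 0.0398
grip_force: 25.4
```

```bash
python3 -c "
from workcell import env
s=env.get_state();print(s['tcp_pos'],s['orientation'],s['finger_gap'],s['wrist_force'])"
```

```text
[ 0.47223937 -0.33714429  0.12834641] [2.32844973e-01 1.23323237e-03 9.72513003e-01 3.96148010e-04] 0.03982286332762881 [-0.61350901 -0.62825038  0.44314898]
```

Call:
carry_out([
  {"delta_rot": [0,0,0],"travel": [0,-0.03,-0.07],"fingers": 1},
  {"delta_rot": [0,0,0],"travel": [0,0,0],"fingers": 1},
  {"delta_rot": [0,0,0],"travel": [0,0,0],"fingers": 1},
  {"delta_rot": [0,0,0],"travel": [0,0,0],"fingers": 1},
  {"delta_rot": [0,0,0],"travel": [0,0,0],"fingers": 1},
])

```text
clock: 17.88
tcp_pos: [0.4722, -0.338, 0.1266]
orientation: [0.233, 0.001, 0.973, 0.0]
wrist_force: [1.3, -0.1, -1.2]
finger_gap: 0.0399
grip_force: 25.4
```

```bash
python3 -c "
from workcell import env
print(env.hand_in())"
```

```text
the job is handed in; nothing more can be done
None
```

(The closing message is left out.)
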